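# Tip the scoop down and shut the clear box

### The arm

A 7-joint arm with a two-finger parallel gripper is mounted at the origin on the work surface. World frame = base frame: x ahead of the robot, y to its left, z up, the work surface at z = 0. Lengths are in m, angles in rad, forces in N, time in s.
With the tool pointing down it reaches from about 0.4 to 0.85 m from the base axis. Payload 10.4 kg.
Tool frame: the origin (TCP) lies at the very end of the fingers, on their centre line; the grasp point (between the pads) lies 19 mm behind it; z points along the fingers, y is the line along which they close (so a half turn about z gives the same grasp; the last joint's range is limited). The gripper opens to 87 mm and grips with 3 to 60 N. Pads are 19 mm wide; open, the fingers measure 117 mm over their backs; the gripper's body (75 mm by 190 mm) begins 51 mm behind the grasp point.
Start: joints at [-1.283, 0.332, -0.065, 1.46, 0.022, 1.35, -0.088], TCP at [0.191, 0.595, 0.223] pointing down, gripper open.
Joint ranges: [-2.6, 2.6], [-0.5, 2.12], [-1.47, 1.34], [0.16, 2.42], [-1.27, 4.41], [0.06, 2.06], [-2.6, 2.6]. Speed limits (rad/s): [2.22, 2.22, 2.79, 2.79, 3.14, 3.14, 3.14].

### API

Orientations are given as a unit quaternion [x, y, z, w].
In Python, from bench import status, camera, order gives the robot as it stands.
- The arm moves only by the tool jog_arm, never from a script. Its argument "plan" is a list of rows, each a list of 7 numbers: the turn, a rotation vector about the tool's x, y, z in rad, then the shift along the tool's x, y, z in mm, then the opening, from -1 (shut) to 1 (fully open). A call has 1 to 12 rows; each row is the pose to reach, as a shift and turn from the pose commanded when the call began, along the tool's axes at that moment; what a row does not reach only later rows make up. A row lasts 1/10 s, in which the tool goes at most 50 mm and 8.59 degrees, less where a joint would pass 70% of its speed; a pose out of reach is approached as far as the arm can. A call with a gripper value outside its range is refused whole. The fingers move at their own pace and stop on an object; "squeeze" is the grip in N (left out, the last holds). Time passes only in rows, so rows that repeat a pose let the fingers close. It gives the time, the measured TCP pose, the force, the opening and the grip force at its end, in the units of the state.
- status.read_state(): the state, without advancing time (a new reading comes with each control period).
- camera(name): name is "scene" or "top" or "wrist"; returns a dict with "image" (420x560x3 uint8, red, green, blue), "z_map" (420x560 float32, m along the optical axis (not along the pixel's ray), 0 where there is no reading), "fx", "fy", "cx", "cy" (pixels), "world_from_camera" (4x4, takes a point from camera to world coordinates); the wrist camera has in their place "mount" (4x4, takes a point from camera to tool coordinates, whose origin is the TCP and whose axes are the flange's). Camera axes: x right, y down, z forward; pixel columns grow to the right and rows downward; lengths in m; the calibration is good to about 2 mm. A picture is of the moment at which its call begins: read the wrist's pose just before it.
- order.close_job(): hands the job in; it is judged then, once.
The state is a dict: "time": time; "joint_positions": joint angles; "joint_vel": joint speeds; "joint_torque": joint torques, N m; "ee_pos": TCP position; "eef_rot": TCP orientation; "ft_force": force on the tool from outside, world axes, zero at the start; "torque": the same for the moment, N m; "width": finger opening in m; "grip_force": force on a finger pad.
Only numpy, scipy, OpenCV 4.12 (cv2) and the standard library are available. Lean on these libraries where they do the work, as an engineer would, in place of code of your own. Each camera call takes 0.05 s, during which the arm holds its last target. There are 200 camera calls.

### The job

The scoop stands upright in the clear box, so the lid cannot shut. With the fingertips, tip the scoop over by pushing its handle so that it lies down entirely inside the box, and only then push the open lid over and down until it is fully shut. Push gently, and do not pinch or lift the scoop or the pacifier case; the case stays in the box, the bottle, mug and teaspoon stay where they are, and the hand ends clear of everything.

Things in the scene. Friction and masses are not known exactly. Their poses are not given: they have to be found in the camera images.
- box: Clear acrylic box with white rim trim, fixed to the sideboard. Outside 160 (its x) by 250 (its y) by 90 mm high; walls and floor 5 mm; open on top. Origin: centre of its underside; z up. The lid's hinge runs along its far long side, x = +80 mm. Yaw up to 0.35 rad either way.
- lid (a joint): Angle (rad) of the box's lid: 0 fully shut (flat on the rim), 1.57 upright, up to 1.95 leaning back, away from the robot. Starts at 1.6 to 1.88. The hinge is stiff (friction 0.22 N m, a little more than the lid's weight needs), so the lid stays at the angle where it is left; some 2 to 5 N near its free edge move it.
- lid_hinge (a point): Middle of the lid's hinge line, on the box's far (+x) rim, 90.5 mm above the sideboard. The lid is a clear 160 by 250 mm panel, 5 mm thick, white edge trim, 0.2 kg, no knob. This frame turns with the lid: x from free edge to hinge, y along the hinge, z out of the lid's top face (up when shut, away from the robot when open); the hinge line lies in its under face.
- lid_edge (a point): Middle of the lid's free edge (mid-thickness), 160 mm from the hinge line; same axes as lid_hinge.
- scoop: Stainless scoop, about 90 g, loose, standing on the box's floor near one of the box's y ends (either). Flat-bottomed cup, 44 mm wide at the foot, 48 at the rim, 40 high, with an upright handle: a strip 12 mm wide (its y), 5 mm thick, centred 26.5 mm from the cup's axis on its -x side, which faces roughly the box's -y end at the start. Origin: centre of the cup's underside; z up along its height.
- scoop_end (a point): Top end of the scoop's handle (the scoop falls by itself past 25 to 45 degrees of lean), 135 mm from the plane of the cup's underside: 140 mm above the sideboard, 50 mm above the box's rim while it stands. Only towards the box's other y end is there room for the scoop to lie down inside; tipped any other way it props on a wall.
- case: Small round pink plastic pacifier case, 57 mm across, 28 mm high, 50 g, loose on the box's floor at the other end from the scoop; the scoop may fall onto it. Origin: centre of its underside.
- bottle: Pastel green bottle with white cap, 60 mm across, 160 mm tall, loose, standing beside one y end of the box. Origin: centre of its underside. Leave alone.
- mug: White ceramic mug, 80 mm across, 90 mm tall, handle at its +y, loose, standing beside the other end of the box. Origin: centre of its underside. Leave alone.
- teaspoon: Steel teaspoon lying flat on the sideboard along its own x, 136 mm long, loose; bowl towards +x. Origin: on the sideboard, 70 mm from the handle's end. Leave alone.
Things that resemble listed ones, but are neither listed nor needed, are in the scene too. What is shaped like the scoop but orange is not meant.

How it is judged:
By the outcome, as a careful person would: the job done as asked, in the order asked, and still so for the second after the job is handed in, with the robot touching nothing.
It also fails if it takes over 54 s, if anything falls off the work surface, if the arm or the gripper's body presses on something with over 40 N, if the wrist force passes 120 N, or if a joint passes its speed limit or range.

## Working session

There is one attempt and no reset: what is moved stays moved. The work goes in short steps, Python scripts to look and compute and a tool call to move; the robot and the scene stay as the last step left them, time stands still between calls to the robot, and variables do not carry over. Pictures are saved under pics/ and viewed, at most 10 in all, crops included, and the job is handed in when it is done.

Besides the shell and the picture viewer there is one more tool, called after ">>>" as name([rows], argument=value, ...), one row to a line, values as JSON. jog_arm: Moves the arm, as the interface text tells. Its arguments: {"type":"object","properties":{"plan":{"type":"array"},"squeeze":{"type":"number"}},"required":["plan"]}

```bash
mkdir -p pics
cat > h.py <<'E'
import numpy as np,cv2
from bench import status,camera,order
def snap(n,f):
    c=camera(n); cv2.imwrite('pics/'+f,c['image'][:,:,::-1]); np.savez('pics/'+f[:-4],**{k:v for k,v in c.items()}); return c
def pt(c,u,v,z=None):
    z=c['z_map'][v,u] if z is None else z
    p=np.array([(u-c['cx'])/c['fx']*z,(v-c['cy'])/c['fy']*z,z,1]); return (c['world_from_camera']@p)[:3]
def atz(c,u,v,h):
    T=c['world_from_camera']; d=T[:3,:3]@np.array([(u-c['cx'])/c['fx'],(v-c['cy'])/c['fy'],1]); return T[:3,3]+d*(h-T[2,3])/d[2]
E
python3 - <<'E'
from h import *
a=snap('scene','s1.png');b=snap('top','t1.png')
for c in(a,b):print(c['fx'],c['cx'],c['cy'],np.round(c['world_from_camera'],3))
s=status.read_state();print(s)
E
```

```text
512.1522121772895 284.12482880545946 210.53701519022772 [[ 0.413  0.742 -0.527  1.111]
 [ 0.91  -0.348  0.224 -0.24 ]
 [-0.017 -0.573 -0.82   1.071]
 [ 0.     0.     0.     1.   ]]
516.6965448095327 279.2733958792562 208.43693557674686 [[-0.02  -0.992  0.124  0.354]
 [-1.     0.02   0.002  0.036]
 [-0.004 -0.124 -0.992  1.209]
 [ 0.     0.     0.     1.   ]]
{'time': 0.1, 'joint_positions': array([-1.28257549,  0.33282252, -0.06467456,  1.46089264,  0.0216076 ,
        1.34989433, -0.08847372]), 'joint_vel': array([ 0.0017653 , -0.00174723,  0.00126703, -0.00351257, -0.00099477,
       -0.00075149,  0.00048243]), 'joint_torque': array([ 1.53649202e-03, -6.24544001e+01,  2.46942864e-02, -3.90713239e+01,
       -6.13913289e-02,  3.67101480e-02,  4.56833436e-05]), 'ee_pos': array([0.19106088, 0.59470069, 0.22180793]), 'eef_rot': array([ 1.54773767e-01,  9.87949718e-01, -6.57535281e-04, -6.44220754e-05]), 'ft_force': array([ 0.27095338, -0.10642586,  0.80019462]), 'torque': array([ 0.00606488, -0.01853511, -0.06432897]), 'grip_force': 0.0, 'width': 0.08665830483368898}
```

View pics/s1.png

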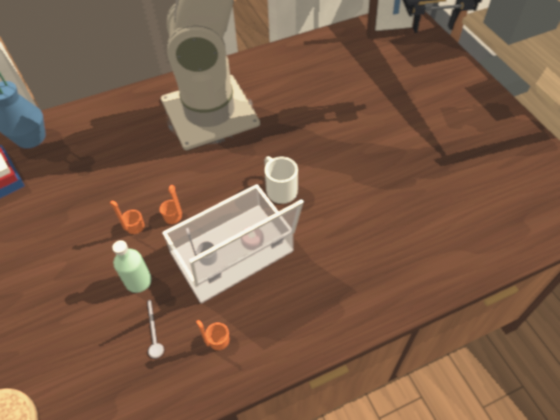

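View pics/t1.png

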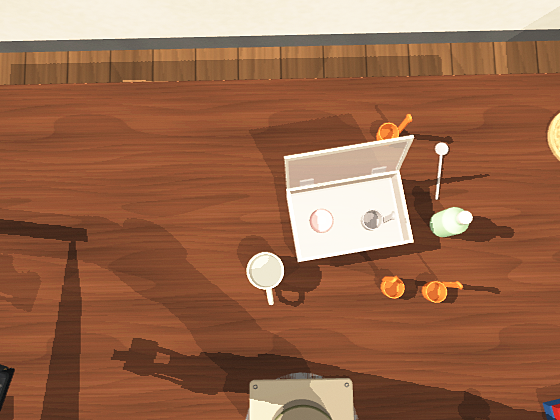

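The steel scoop stands inside the box at top (372,220), scene (207,252). Three orange scoops are decoys: top (388,132), (392,287) and (435,292). The case is at (321,221), the bottle at (450,222) and the mug at (265,270). The steel scoop in the box is the one meant, and I'll confirm it enlarged.

Run:
```python
import cv2,numpy as np
t=cv2.imread('pics/t1.png')[125:275,275:475];s=cv2.imread('pics/s1.png')[170:310,100:320]
t=cv2.resize(t,None,fx=4,fy=4,interpolation=cv2.INTER_CUBIC)
s=cv2.resize(s,None,fx=3.6,fy=3.6,interpolation=cv2.INTER_CUBIC)
cv2.imwrite('pics/t1c.png',t);cv2.imwrite('pics/s1c.png',s)
```

```text
(no output)
```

View pics/t1c.png

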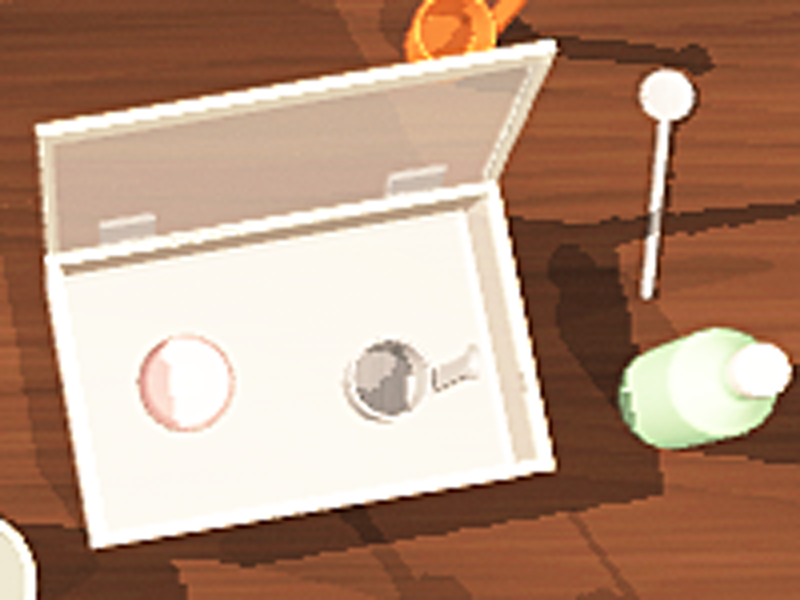

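View pics/s1c.png

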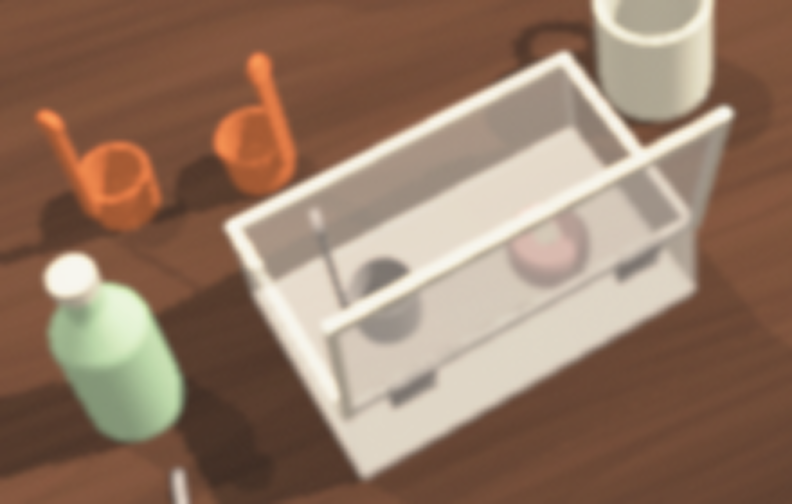

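```bash
cat >> h.py <<'E'
def ray(c,u,v):
    T=c['world_from_camera']; d=T[:3,:3]@np.array([(u-c['cx'])/c['fx'],(v-c['cy'])/c['fy'],1]); return T[:3,3],d/np.linalg.norm(d)
def tri(r1,r2):
    (a,d),(b,e)=r1,r2; s=np.linalg.lstsq(np.c_[d,-e],b-a,rcond=None)[0]
    p,q=a+s[0]*d,b+s[1]*e; return (p+q)/2,np.linalg.norm(p-q)
E
python3 - <<'E'
from h import *
np.set_printoptions(precision=3,suppress=True)
a=dict(np.load('pics/s1.npz'));b=dict(np.load('pics/t1.npz'))
T=lambda u,v:(275+u/4,125+v/4); S=lambda u,v:(100+u/3.6,170+v/3.6)
C={k:atz(b,*T(*p),.09) for k,p in dict(nl=(95,545),nr=(553,468),fr=(497,185),fl=(48,257)).items()}
print(C); print(np.linalg.norm(C['nl']-C['nr']),np.linalg.norm(C['fl']-C['nl']),np.linalg.norm(C['fl']-C['fr']),np.linalg.norm(C['fr']-C['nr']))
c=sum(C.values())/4; ey=C['nl']-C['nr']+C['fl']-C['fr']; print('c',c,'yaw',np.arctan2(-ey[0],ey[1]))
yaw=np.arctan2(-ey[0],ey[1]);R=np.array([[np.cos(yaw),-np.sin(yaw)],[np.sin(yaw),np.cos(yaw)]])
for n,t,s in(('nl',(95,545),(565,55)),('nr',(553,468),(230,228)),('lidL',(38,128),(728,112)),('lidR',(555,45),(330,328)),('handle',(475,357),(316,214)),('cup',(387,378),(386,282)),('case',(186,382),(548,243))):
    p,e=tri(ray(b,*T(*t)),ray(a,*S(*s))); print(n,p,e,'box',R.T@(p-c)[:2])
for n,t,h in(('cuprim',(385,376),.045),('casetop',(186,382),.033),('bottlecap',(762,372),.16),('spoon',(665,95),.005)):
    p=atz(b,*T(*t),h);print(n,p,'box',R.T@(p-c)[:2])
m=atz(b,265,270,.09);print('mug',m,R.T@(m-c)[:2])
E
```

```text
{'nl': array([ 0.377, -0.002,  0.09 ]), 'nr': array([ 0.414, -0.25 ,  0.09 ]), 'fr': array([ 0.57 , -0.228,  0.09 ]), 'fl': array([0.535, 0.02 , 0.09 ])}
0.2512649367406941 0.15909440838691166 0.2502743794999306 0.15775880238502094
c [ 0.474 -0.115  0.09 ] yaw 0.14310407093836255
nl [ 0.378 -0.     0.083] 0.003296945391106182 box [-0.079  0.127]
nr [ 0.415 -0.249  0.084] 0.00634738159382707 box [-0.077 -0.124]
lidL [0.573 0.027 0.244] 0.0026147701242300917 box [0.118 0.126]
lidR [ 0.609 -0.219  0.244] 0.00680153720450008 box [ 0.118 -0.122]
handle [ 0.47  -0.197  0.143] 0.003921293597094708 box [-0.016 -0.081]
cup [ 0.47  -0.169  0.043] 0.005289395046102354 box [-0.012 -0.052]
case [ 0.472 -0.057  0.019] 0.00432648014638204 box [0.007 0.057]
cuprim [ 0.47  -0.17   0.045] box [-0.012 -0.054]
casetop [ 0.47  -0.058  0.033] box [0.004 0.057]
bottlecap [ 0.457 -0.341  0.16 ] box [-0.049 -0.222]
spoon [ 0.639 -0.35   0.005] box [ 0.129 -0.256]
mug [0.36  0.071 0.09 ] [-0.086  0.201]
```

The enlarged views confirm the steel scoop in the box, handle towards the box's −y end. Sizes and heights check out: rim 251×159 mm, handle top at z≈0.14, lid at about 1.81 rad. First move: go up and over, close the fingers and square the yaw.

```bash
cat >> h.py <<'E'
from scipy.spatial.transform import Rotation as Ro
def delta(pos,ry=None,yaw=0,tilt=0,frm=None):
    # target: z down, tool y at world angle 90deg+yaw
    s=status.read_state(); R0=Ro.from_quat(s['eef_rot']); p=s['ee_pos'] if frm is None else frm
    Rt=Ro.from_matrix(np.array([[-1,0,0],[0,1,0],[0,0,-1.]]));Rt=Ro.from_euler('z',yaw)*Ro.from_euler('y',tilt)*Rt
    print('t',round(s['time'],2),'at',s['ee_pos'].round(4),'F',s['ft_force'].round(1),'turn',(R0.inv()*Rt).as_rotvec().round(3),'shift',(R0.inv().apply(np.array(pos)-p)*1000).round(0))
E
python3 -c "
from h import *
delta([.45,.2,.30])"
```

```text
t 0.1 at [0.1911 0.5947 0.2218] F [ 0.3 -0.1  0.8] turn [-0.001 -0.    -0.311] shift [-367. -297.  -78.]
```

>>> jog_arm([
  [0, 0, 0, 0, 0, -50, -1],
  [0, 0, -0.31, -367, -297, -78, -1],
  [0, 0, -0.31, -367, -297, -78, -1],
  [0, 0, -0.31, -367, -297, -78, -1],
  [0, 0, -0.31, -367, -297, -78, -1],
  [0, 0, -0.31, -367, -297, -78, -1],
  [0, 0, -0.31, -367, -297, -78, -1],
  [0, 0, -0.31, -367, -297, -78, -1],
  [0, 0, -0.31, -367, -297, -78, -1],
  [0, 0, -0.31, -367, -297, -78, -1],
  [0, 0, -0.31, -367, -297, -78, -1],
  [0, 0, -0.31, -367, -297, -78, -1],
])

```text
time: 1.3
ee_pos: [0.4516, 0.1962, 0.3007]
eef_rot: [0.004, 1.0, -0.0, 0.0]
ft_force: [-0.1, 0.4, 0.5]
width: 0.0027
grip_force: 0.0
```

```bash
python3 -c "
from h import *
delta([.47,-.235,.25])"
```

```text
t 1.3 at [0.4516 0.1962 0.3007] F [-0.1  0.4  0.5] turn [-0.     0.001 -0.007] shift [ -22. -431.   51.]
```

>>> jog_arm([
  [0, 0, 0, -20, -435, 0, -1],
  [0, 0, 0, -20, -435, 0, -1],
  [0, 0, 0, -20, -435, 0, -1],
  [0, 0, 0, -20, -435, 0, -1],
  [0, 0, 0, -20, -435, 0, -1],
  [0, 0, 0, -20, -435, 0, -1],
  [0, 0, 0, -20, -435, 0, -1],
  [0, 0, 0, -20, -435, 0, -1],
  [0, 0, 0, -20, -435, 0, -1],
  [0, 0, 0, -20, -435, 0, -1],
  [0, 0, 0, -20, -435, 40, -1],
  [0, 0, 0, -20, -435, 40, -1],
])

```text
time: 2.5
ee_pos: [0.4678, -0.2326, 0.2566]
eef_rot: [-0.0, 1.0, 0.001, -0.003]
ft_force: [-0.3, 1.0, -0.3]
width: 0.0005
grip_force: 0.0
```

Run:
```python
from h import *
delta([.470,-.235,.118])
c=snap('wrist','w1.png'); print(c['fx'],c['mount'].round(3))
```

```text
t 2.5 at [ 0.4678 -0.2326  0.2566] F [-0.3  1.  -0.3] turn [ 0.002 -0.007  0.001] shift [ -3.  -3. 139.]
338.2739231368701 [[-0.001 -0.97  -0.243  0.066]
 [ 1.    -0.001 -0.    -0.001]
 [ 0.    -0.243  0.97  -0.161]
 [ 0.     0.     0.     1.   ]]
```

View pics/w1.png

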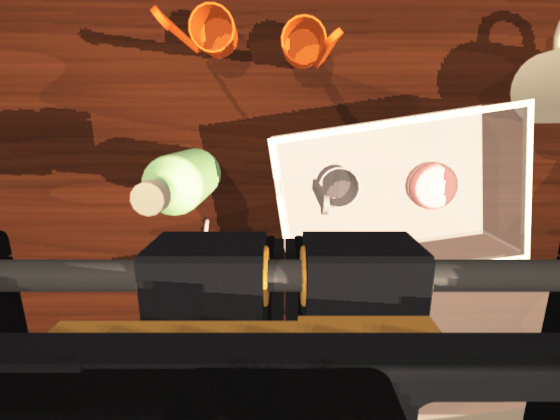

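The steel scoop sits at (338,187) with its handle end near (325,212), and the case is at (432,186). The fingers' dark blocks span (138–432, 232–330), wider than I assumed, so I'll check their depth.

```bash
python3 - <<'E'
from h import *
np.set_printoptions(precision=3,suppress=True,linewidth=200)
c=dict(np.load('pics/w1.npz')); s=status.read_state()
def tool(u,v,z=None):
    z=c['z_map'][v,u] if z is None else z
    return (c['mount']@np.array([(u-c['cx'])/c['fx']*z,(v-c['cy'])/c['fy']*z,z,1]))[:3]
for p in((150,245),(200,240),(250,236),(268,236),(280,245),(290,236),(310,240),(420,250),(200,300),(268,280),(283,280),(325,210),(322,195)):print(p,tool(*p))
T=np.eye(4);T[:3,:3]=Ro.from_quat(s['eef_rot']).as_matrix();T[:3,3]=s['ee_pos'];c['world_from_camera']=T@c['mount']
for p in((326,212),(322,212)):
  print(atz(c,*p,.14),atz(c,*p,.13))
E
python3 -c "
import cv2;i=cv2.imread('pics/w1.png')[150:310,220:420];cv2.imwrite('pics/w1c.png',cv2.resize(i,None,fx=3.7,fy=3.7,interpolation=2))"
```

```text
(150, 245) [ 0.039 -0.032 -0.086]
(200, 240) [ 0.038 -0.022 -0.081]
(250, 236) [ 0.038 -0.01  -0.077]
(268, 236) [-0.076 -0.022  0.257]
(280, 245) [ 0.01  -0.003 -0.008]
(290, 236) [-0.072  0.007  0.244]
(310, 240) [ 0.038  0.006 -0.082]
(420, 250) [ 0.038  0.031 -0.088]
(200, 300) [ 0.028 -0.02  -0.092]
(268, 280) [ 0.03  -0.005 -0.086]
(283, 280) [ 0.03  -0.001 -0.086]
(325, 210) [-0.005  0.034  0.115]
(322, 195) [0.005 0.033 0.13 ]
[ 0.475 -0.198  0.14 ] [ 0.478 -0.196  0.13 ]
[ 0.475 -0.201  0.14 ] [ 0.478 -0.2    0.13 ]
```

View pics/w1c.png

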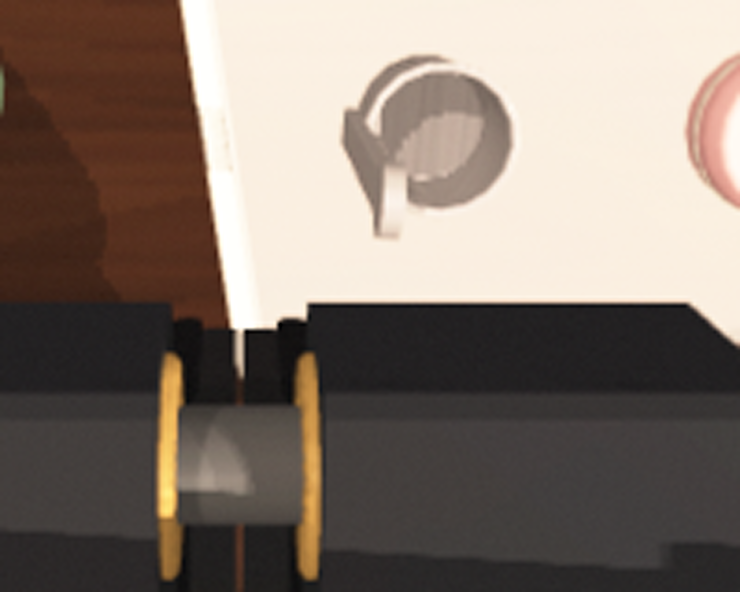

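The handle's end face is centred at world (0.470, −0.199, 0.14), with its thickness along world y, so I'll push along +y. Descend behind it.

>>> jog_arm([
  [0, 0, 0, -2, -3, 50, -1],
  [0, 0, 0, -2, -3, 90, -1],
  [0, 0, 0, -2, -3, 120, -1],
  [0, 0, 0, -2, -3, 136, -1],
  [0, 0, 0, -2, -3, 136, -1],
  [0, 0, 0, -2, -3, 136, -1],
])

```text
time: 3.15
ee_pos: [0.4725, -0.2376, 0.1261]
eef_rot: [-0.0, 1.0, -0.0, 0.001]
ft_force: [0.1, -0.1, 0.6]
width: 0.0005
grip_force: 0.0
```

Run:
```python
from h import *
delta([.470,-.235,.118])
```

```text
t 3.15 at [ 0.4725 -0.2376  0.1261] F [ 0.1 -0.1  0.6] turn [-0.     0.001  0.   ] shift [2. 3. 8.]
```

>>> jog_arm([
  [0, 0, 0, 2, 3, 6, -1],
  [0, 0, 0, 2, 8, 6, -1],
  [0, 0, 0, 2, 13, 6, -1],
  [0, 0, 0, 2, 18, 6, -1],
  [0, 0, 0, 2, 22, 6, -1],
  [0, 0, 0, 2, 26, 6, -1],
  [0, 0, 0, 2, 30, 6, -1],
  [0, 0, 0, 2, 34, 6, -1],
  [0, 0, 0, 2, 38, 6, -1],
  [0, 0, 0, 2, 42, 6, -1],
  [0, 0, 0, 2, 46, 6, -1],
  [0, 0, 0, 2, 50, 6, -1],
])

```text
time: 4.35
ee_pos: [0.4694, -0.1876, 0.1185]
eef_rot: [0.0, 1.0, 0.0, 0.0]
ft_force: [0.3, 0.2, 0.1]
width: 0.0004
grip_force: 0.1
```

Run:
```python
from h import *
delta([.470,-.235,.118])
a=snap('scene','s2.png')['image'][170:310,100:320,::-1];b=snap('top','t2.png')['image'][125:275,275:475,::-1]
i=np.vstack([cv2.resize(a,(440,290)),cv2.resize(b,(440,310))]);cv2.imwrite('pics/c2.png',i)
```

```text
t 4.35 at [ 0.4694 -0.1876  0.1185] F [0.3 0.2 0.1] turn [ 0.     0.    -0.001] shift [ -1. -47.   1.]
```

View pics/c2.png

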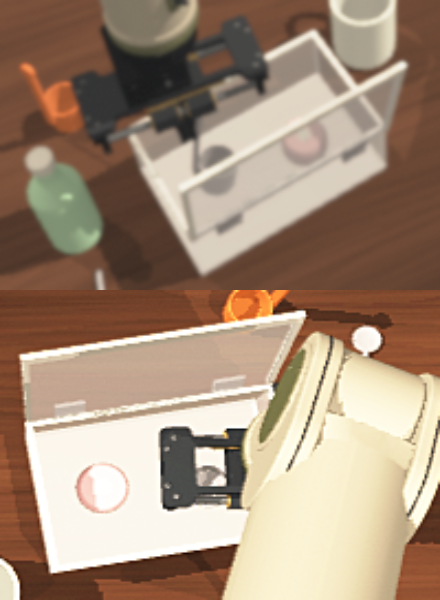

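The handle is against the fingertips and leaning slightly (top picture, around (195,150)). Continue gently.

>>> jog_arm([
  [0, 0, 0, 0, 4, 0, -1],
  [0, 0, 0, 0, 8, 0, -1],
  [0, 0, 0, 0, 12, 0, -1],
  [0, 0, 0, 0, 16, 0, -1],
  [0, 0, 0, 0, 20, 0, -1],
  [0, 0, 0, 0, 24, 0, -1],
  [0, 0, 0, 0, 27, 0, -1],
  [0, 0, 0, 0, 30, 0, -1],
  [0, 0, 0, 0, 33, 0, -1],
  [0, 0, 0, 0, 36, 0, -1],
  [0, 0, 0, 0, 39, 0, -1],
  [0, 0, 0, 0, 42, 0, -1],
])

```text
time: 5.65
ee_pos: [0.4694, -0.1457, 0.1185]
eef_rot: [0.0, 1.0, 0.0, 0.0]
ft_force: [-0.5, -1.0, -0.3]
width: 0.0004
grip_force: 0.0
```

Run:
```python
from h import *
np.set_printoptions(precision=3,suppress=True,linewidth=200)
delta([.470,-.235,.118])
a=snap('scene','s3.png')['image'][170:310,100:320,::-1];b=snap('wrist','w3.png')['image'][::,:,::-1]
i=np.vstack([cv2.resize(a,(440,280)),cv2.resize(b,(427,320))[:, :427].copy() if 0 else cv2.resize(b,(440,320))]);cv2.imwrite('pics/c3.png',i)
```

```text
t 5.65 at [ 0.469 -0.146  0.118] F [-0.5 -1.  -0.3] turn [ 0.     0.    -0.001] shift [ -1. -89.   0.]
```

View pics/c3.png

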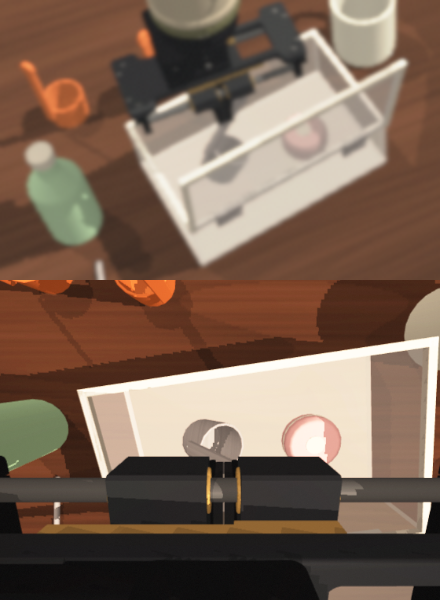

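The scoop is leaning about 30° (cup tilted at (212,440)). Keep going.

>>> jog_arm([
  [0, 0, 0, 0, 3, 0, -1],
  [0, 0, 0, 0, 6, 0, -1],
  [0, 0, 0, 0, 9, 0, -1],
  [0, 0, 0, 0, 12, 0, -1],
  [0, 0, 0, 0, 15, 0, -1],
  [0, 0, 0, 0, 18, 0, -1],
  [0, 0, 0, 0, 21, 0, -1],
  [0, 0, 0, 0, 24, 0, -1],
  [0, 0, 0, 0, 27, 0, -1],
  [0, 0, 0, 0, 30, 0, -1],
  [0, 0, 0, 0, 33, 0, -1],
  [0, 0, 0, 0, 36, 0, -1],
])

```text
time: 6.95
ee_pos: [0.4695, -0.1097, 0.1185]
eef_rot: [0.0, 1.0, 0.0, 0.0]
ft_force: [-0.2, -0.5, 0.4]
width: 0.0003
grip_force: 0.0
```

```bash
cat >> h.py <<'E'
def inbox(f):
    # height map of what lies inside box, box coords, from the wrist camera
    s=status.read_state(); c=camera('wrist'); cv2.imwrite('pics/'+f,c['image'][:,:,::-1])
    T=np.eye(4);T[:3,:3]=Ro.from_quat(s['eef_rot']).as_matrix();T[:3,3]=s['ee_pos'];W=T@c['mount']
    v,u=np.mgrid[:420,:560];z=c['z_map'];P=np.stack([(u-c['cx'])/c['fx']*z,(v-c['cy'])/c['fy']*z,z],-1)@W[:3,:3].T+W[:3,3]
    k=.143;d=P[...,:2]-[.474,-.115];bx=d@[np.cos(k),np.sin(k)];by=d@[-np.sin(k),np.cos(k)]
    m=(abs(bx)<.07)&(abs(by)<.115)&(z>.15)&(P[...,2]>.012)&(P[...,2]<.16)
    g=np.zeros((14,24),int)
    np.maximum.at(g,(((bx[m]+.07)/.01).astype(int),((by[m]+.12)/.01).astype(int)),(P[...,2][m]*1000).astype(int))
    print('rows box x -65..65, cols box y -115..115, max height mm');print('\n'.join(' '.join('%3d'%q if q else '  .' for q in r) for r in g))
E
python3 - <<'E'
from h import *
delta([.470,-.235,.118]);inbox('w4.png')
E
```

```text
t 6.95 at [ 0.4695 -0.1097  0.1185] F [-0.2 -0.5  0.4] turn [ 0.     0.    -0.001] shift [  -1. -125.    1.]
rows box x -65..65, cols box y -115..115, max height mm
  .   .   .   .   .   .   .   .   .   .   .   .   .   .   .   .   .   .   .   .   .   .   .   .
  .   .   .   .   .   .   .   .   .   .   .   .   .   .   .   .   .   .   .   .   .   .   .   .
  .   .   .   .   .   .   .   .   .   .   .   .   .   .   .   .   .   .   .   .   .   .   .   .
  .   .   .   .   .   .  35  44  53  57  50  39   .   .   .   .   .   .   .   .   .   .   .   .
  .   .   .   .   .  37  45  65  73  82  92 100 109 119 128 131  26  30  28   .   .   .   .   .
  .   .   .   .   .  39  48  67  76  85  94 134 139 139 128 133  33  33  33  33   .   .   .   .
  .   .   .   .   .  38  48  59  64  20  28  32   .   .   .  34  33  34  34  33  30   .   .   .
  .   .   .   .   .   .  33  21  25   .   .   . 141   .  24  33  34  34  35  33  32   .   .   .
  .   .   .   .   .   .   .   .   .   .   .   .   .   .  19   .  32  34  34  33  32   .   .   .
  .   .   .   .   .   .   .   .   .   .   .   .   .   .   .   .   .   .   .  32   .   .   .   .
  .   .   .   .   .   .   .   .   .   .   .   .   .   .   .   .   .   .   .   .   .   .   .   .
  .   .   .   .   .   .   .   .   .   .   .   .   .   .   .   .   .   .   .   .   .   .   .   .
  .   .   .   .   .   .   .   .   .   .   .   .   .   .   .   .   .   .   .   .   .   .   .   .
  .   .   .   .   .   .   .   .   .   .   .   .   .   .   .   .   .   .   .   .   .   .   .   .
```

Leaning about 48°, with the pivot not slid. Continue.

>>> jog_arm([
  [0, 0, 0, 0, 3, 0, -1],
  [0, 0, 0, 0, 6, 0, -1],
  [0, 0, 0, 0, 9, 0, -1],
  [0, 0, 0, 0, 12, 0, -1],
  [0, 0, 0, 0, 15, 0, -1],
  [0, 0, 0, 0, 18, 0, -1],
  [0, 0, 0, 0, 21, 0, -1],
  [0, 0, 0, 0, 24, 0, -1],
  [0, 0, 0, 0, 24, 0, -1],
  [0, 0, 0, 0, 24, 0, -1],
])

```text
time: 8.0
ee_pos: [0.4695, -0.0859, 0.1185]
eef_rot: [0.0, 1.0, 0.0, 0.0]
ft_force: [0.0, -0.5, -0.7]
width: 0.0005
grip_force: 0.0
```

Run:
```python
from h import *
delta([.470,-.235,.118]);inbox('w5.png')
```

```text
t 8.0 at [ 0.4695 -0.0859  0.1185] F [ 0.  -0.5 -0.7] turn [ 0.     0.    -0.001] shift [  -1. -149.    1.]
rows box x -65..65, cols box y -115..115, max height mm
  .   .   .   .   .   .   .   .  47  46  45  43  42  42  42   .   .   .   .   .   .   .   .   .
  .   .   .   .   .   .   .   .  49  50  50  50  49  42  43  43  44  44   .   .   .   .   .   .
  .   .   .   .   .   .   .  46  50  51  52  52  52   .   .  41  44  44  44  45  43  35   .   .
  .   .   .   .   .   .   .  43  47  49  51  52   .   .   .   .   .   .  42  46  47  49  44   .
  .   .   .   .   .   .   .   .  38  44  47  49   .   .   .   .  27  29  28   .   .   .   .   .
  .   .   .   .   .   .   .   .   .   .  34  38   .   . 139 138  34  34  33  32  20   .   .   .
  .   .   .   .   .   .   .   .   .   .   .   .   .   . 138 139  33  34  34  33  32   .   .   .
  .   .   .   .   .   .   .   .   .   .   .   .   .   . 142  33  34  34  34  33  33   .   .   .
  .   .   .   .   .   .   .   .   .   .   .   .   .   .  18  33  33  34  34  33  32   .   .   .
  .   .   .   .   .   .   .   .   .   .   .   .   .   .   .   .   .   .  30  32  25   .   .   .
  .   .   .   .   .   .   .   .   .   .   .   .   .   .   .   .   .   .   .   .   .   .   .   .
  .   .   .   .   .   .   .   .   .   .   .   .   .   .   .   .   .   .   .   .   .   .   .   .
  .   .   .   .   .   .   .   .   .   .   .   .   .   .   .   .   .   .   .   .   .   .   .   .
  .   .   .   .   .   .   .   .   .   .   .   .   .   .   .   .   .   .   .   .   .   .   .   .
```

The scoop has fallen and lies entirely inside. Its highest point is 53 mm, its y reaches 105 mm, and it lies beside the case. Now rise, go over behind the lid's free edge, and align with the box.

>>> jog_arm([
  [0, 0, 0, 0, -10, -40, -1],
  [0, 0, 0, 0, -10, -90, -1],
  [0, 0, 0, 0, -10, -140, -1],
  [0, 0, 0, 0, -10, -195, -1],
  [0, 0, 0, 0, -10, -195, -1],
  [0, 0, -0.143, -60, -6, -195, -1],
  [0, 0, -0.143, -110, -6, -195, -1],
  [0, 0, -0.143, -150, -6, -195, -1],
  [0, 0, -0.143, -172, -6, -195, -1],
  [0, 0, -0.143, -172, -6, -195, -1],
  [0, 0, -0.143, -172, -6, -195, -1],
])

```text
time: 9.15
ee_pos: [0.6412, -0.0928, 0.3127]
eef_rot: [-0.071, 0.998, -0.0, -0.001]
ft_force: [-0.5, -1.1, 0.1]
width: 0.0005
grip_force: 0.0
```

```bash
cat >> h.py <<'E'
def B(x,z,y=0):
    k=.143; return [.474+x*np.cos(k)-y*np.sin(k),-.115+x*np.sin(k)+y*np.cos(k),z]
E
python3 - <<'E'
from h import *
delta(B(.165,.231),yaw=.143)
f=np.array(B(.165,.231))
# lid check from top/scene depth + waypoints along the arc (tool x = -box x, tool z = -z), relative to B(.165,.231)
for th in (1.81,1.7,1.57,1.4,1.2,1.0,.8,.6,.45,.3,.2,.1,.0):
    x=.08-.14*np.cos(th)+.005*np.sin(th)+.010; z=.0905+.14*np.sin(th)+.005*np.cos(th)
    print(th,'TCP box x,z',round(x,3),round(z,3),'shift',round(-(x-.165)*1000),round(-(z-.231)*1000))
snap('scene','s6.png');snap('top','t6.png')
a=cv2.imread('pics/s6.png')[150:310,100:320];b=cv2.imread('pics/t6.png')[105:275,265:475]
cv2.imwrite('pics/c6.png',np.hstack([cv2.resize(a,(400,291)),cv2.resize(b,(360,291))]))
E
```

```text
t 9.15 at [ 0.6412 -0.0928  0.3127] F [-0.5 -1.1  0.1] turn [-0.001 -0.002 -0.002] shift [ 4.  2. 82.]
1.81 TCP box x,z 0.128 0.225 shift 37 6
1.7 TCP box x,z 0.113 0.229 shift 52 2
1.57 TCP box x,z 0.095 0.231 shift 70 0
1.4 TCP box x,z 0.071 0.229 shift 94 2
1.2 TCP box x,z 0.044 0.223 shift 121 8
1.0 TCP box x,z 0.019 0.211 shift 146 20
0.8 TCP box x,z -0.004 0.194 shift 169 37
0.6 TCP box x,z -0.023 0.174 shift 188 57
0.45 TCP box x,z -0.034 0.156 shift 199 75
0.3 TCP box x,z -0.042 0.137 shift 207 94
0.2 TCP box x,z -0.046 0.123 shift 211 108
0.1 TCP box x,z -0.049 0.109 shift 214 122
0.0 TCP box x,z -0.05 0.096 shift 215 136
```

View pics/c6.png

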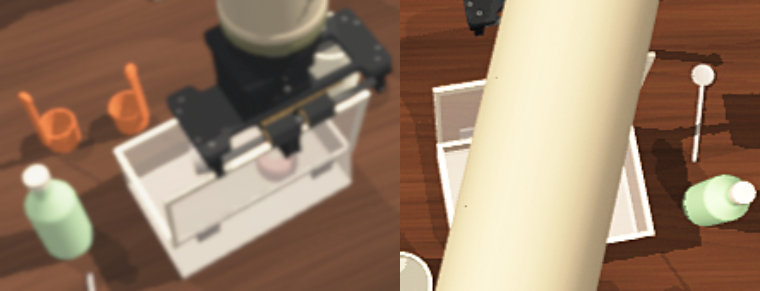

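The fingertips are behind the lid's free edge with room to spare, the lid is unmoved, and the bottle and mug are untouched. Descend, then push over.

>>> jog_arm([
  [0, 0, 0, 2, 2, 30, -1],
  [0, 0, 0, 2, 2, 60, -1],
  [0, 0, 0, 4, 2, 82, -1],
  [0, 0, 0, 4, 2, 82, -1],
  [0, 0, 0, 20, 2, 82, -1],
  [0, 0, 0, 30, 2, 82, -1],
  [0, 0, 0, 38, 2, 82, -1],
  [0, 0, 0, 46, 2, 82, -1],
  [0, 0, 0, 54, 2, 82, -1],
  [0, 0, 0, 62, 2, 82, -1],
  [0, 0, 0, 70, 2, 82, -1],
  [0, 0, 0, 74, 2, 82, -1],
])

```text
time: 10.45
ee_pos: [0.5672, -0.1008, 0.2316]
eef_rot: [-0.071, 0.997, 0.0, 0.0]
ft_force: [1.9, -0.0, 1.1]
width: 0.0004
grip_force: 0.8
```

Run:
```python
from h import *
delta(B(.095,.231),yaw=.143)
```

```text
t 10.45 at [ 0.5672 -0.1008  0.2316] F [ 1.9 -0.   1.1] turn [ 0.     0.    -0.001] shift [-1. -1.  1.]
```

Contact at about 2 N, lid near upright. Now follow the arc.

>>> jog_arm([
  [0, 0, 0, 8, 0, 0, -1],
  [0, 0, 0, 16, 0, 1, -1],
  [0, 0, 0, 24, 0, 2, -1],
  [0, 0, 0, 33, 0, 4, -1],
  [0, 0, 0, 42, 0, 6, -1],
  [0, 0, 0, 51, 0, 9, -1],
  [0, 0, 0, 60, 0, 13, -1],
  [0, 0, 0, 68, 0, 17, -1],
  [0, 0, 0, 76, 0, 21, -1],
  [0, 0, 0, 84, 0, 26, -1],
  [0, 0, 0, 92, 0, 32, -1],
  [0, 0, 0, 99, 0, 38, -1],
])

```text
time: 11.65
ee_pos: [0.4692, -0.1146, 0.1929]
eef_rot: [-0.071, 0.997, 0.0, -0.0]
ft_force: [2.3, 0.5, 0.6]
width: -0.0001
grip_force: 0.5
```

Run:
```python
from h import *
delta(B(-.004,.193),yaw=.143)
```

```text
t 11.65 at [ 0.4692 -0.1146  0.1929] F [2.3 0.5 0.6] turn [ 0.    -0.    -0.001] shift [-1. -1. -0.]
```

>>> jog_arm([
  [0, 0, 0, 7, 0, 6, -1],
  [0, 0, 0, 13, 0, 13, -1],
  [0, 0, 0, 19, 0, 20, -1],
  [0, 0, 0, 25, 0, 29, -1],
  [0, 0, 0, 30, 0, 38, -1],
  [0, 0, 0, 34, 0, 47, -1],
  [0, 0, 0, 38, 0, 57, -1],
  [0, 0, 0, 40, 0, 64, -1],
  [0, 0, 0, 42, 0, 71, -1],
  [0, 0, 0, 44, 0, 78, -1],
  [0, 0, 0, 45, 0, 85, -1],
  [0, 0, 0, 46, 0, 90, -1],
])

```text
time: 12.85
ee_pos: [0.4243, -0.1211, 0.1029]
eef_rot: [-0.071, 0.997, -0.0, -0.0]
ft_force: [0.6, -0.8, 1.4]
width: 0.0002
grip_force: 0.3
```

>>> jog_arm([
  [0, 0, 0, 0, 0, 3, -1],
  [0, 0, 0, 0, 0, 6, -1],
  [0, 0, 0, 0, 0, 8, -1],
  [0, 0, 0, 0, 0, 9, -1],
  [0, 0, 0, 0, 0, 9, -1],
])

```text
time: 13.35
ee_pos: [0.4245, -0.1212, 0.0957]
eef_rot: [-0.071, 0.997, 0.001, -0.0]
ft_force: [-9.8, 1.8, 22.8]
width: 0.0008
grip_force: 11.3
```

The lid is seated: 23 N reaction at z = 0.0957, which is the shut height. Lift clear and check.

>>> jog_arm([
  [0, 0, 0, 0, 0, -10, -1],
  [0, 0, 0, 0, 0, -40, -1],
  [0, 0, 0, 0, 0, -90, -1],
  [0, 0, 0, 0, 0, -140, -1],
  [0, 0, 0, 0, 0, -190, -1],
  [0, 0, 0, 0, 50, -200, -1],
  [0, 0, 0, 0, 100, -200, -1],
  [0, 0, 0, 0, 150, -200, -1],
  [0, 0, 0, 0, 200, -200, -1],
  [0, 0, 0, 0, 250, -200, -1],
  [0, 0, 0, 0, 300, -200, -1],
  [0, 0, 0, 0, 300, -200, -1],
])

```text
time: 14.55
ee_pos: [0.3799, 0.1818, 0.2943]
eef_rot: [-0.075, 0.997, 0.0, -0.0]
ft_force: [-0.1, -0.4, -0.2]
width: 0.0008
grip_force: 0.0
```

Run:
```python
from h import *
delta(B(0,.3),yaw=.143)
a=snap('scene','s7.png');b=snap('top','t7.png')
P=[[(x,y) for y in(-.122,.122)] for x in(-.078,.078)]
for c in(a,b):
  W=np.linalg.inv(c['world_from_camera'])
  for x in(-.077,):
    for y in(-.1,-.05,0,.05,.1):
      q=W@np.append(B(x,.0955,y),1);u=int(round(q[0]/q[2]*c['fx']+c['cx']));v=int(round(q[1]/q[2]*c['fy']+c['cy']))
      print((u,v),'z',pt(c,u,v).round(4))
a=a['image'][150:310,100:320,::-1];b=b['image'][105:310,235:475,::-1]
cv2.imwrite('pics/c7.png',np.hstack([cv2.resize(a,(400,342)),cv2.resize(b,(400,342))]))
```

```text
t 14.55 at [0.3799 0.1818 0.2943] F [-0.1 -0.4 -0.2] turn [ 0.    -0.     0.008] shift [ -48. -308.   -6.]
(171, 226) z [ 0.3433 -0.2238 -0.0013]
(191, 216) z [ 0.3337 -0.1683 -0.0039]
(210, 206) z [ 0.326  -0.1139 -0.0022]
(228, 197) z [ 0.3228 -0.0623  0.0033]
(247, 188) z [ 0.3859 -0.027   0.0966]
(402, 243) z [ 0.4119 -0.2244  0.0968]
(379, 247) z [ 0.4043 -0.1746  0.0973]
(356, 251) z [ 0.3968 -0.1252  0.0955]
(333, 254) z [ 0.3913 -0.0755  0.0958]
(310, 258) z [ 0.3837 -0.0258  0.098 ]
```

View pics/c7.png

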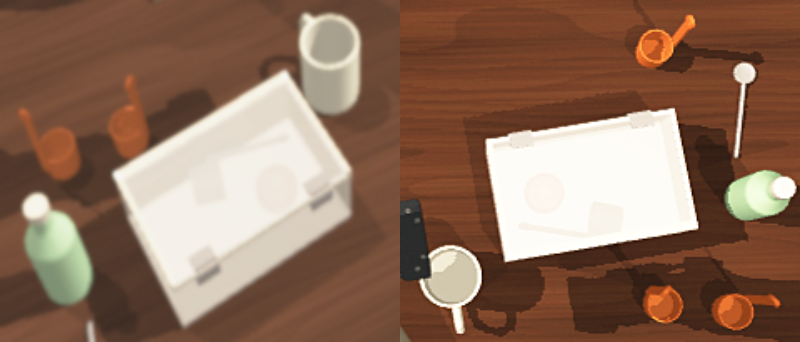

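The lid lies flat: its free-edge top reads 0.0955–0.098 m. The scoop lies inside at (210,180) with the case at (275,185), and the bottle, mug and teaspoon are in place. The hand is well above everything, so I'm handing in.

```bash
python3 -c "
from bench import order;print(order.close_job())"
```

```text
the job is handed in; nothing more can be done
None
```

The scoop lies flat inside the box beside the case, the lid is fully shut, the bottle, mug and teaspoon are where they were, the hand is clear, and the job was handed in at about 15 s of the 54 s.

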